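Refit the pressure knob of a bag sealer

TASK

The pressure knob of the bag sealer has come off and lies on its side on the bench. Stand the knob upright on the bench, bore down, and let go of it; then take it again from above, set it on the sealer's D-shaped shaft and push it down while slowly turning it until it drops fully home on the deck, and leave it there. Leave the other loose things on the bench where they are.

Things in the scene. Friction and masses are not known exactly. Their poses are not given: they have to be found in the camera images.
- knob: the loose knob: black plastic eight-sided prism, 44 mm across flat sides, 42 mm tall, 60 to 130 g, with a bore in its bottom end. Origin: centre of the bottom end; z: its axis, towards the closed top. It starts lying on a side, z level and pointing to the robot's left (+y) within 30 degrees, its -x side uppermost. Its sides look along x, y and at 45 degrees between. Nothing over 50 mm tall stands within 75 mm of its start
- knob_top (a point): centre of the knob's closed top end, 42 mm from knob along its axis; same axes. An aluminium pointer line on the top runs from here towards the knob's -x side, where the bore has its flat
- knob_bore (a point): the knob's D-shaped bore: 18 mm across, 30 mm deep, with a flat 4.8 mm from the axis on the knob's -x side. The flat begins 5 mm inside the mouth; the first 5 mm are round. This point lies on the axis there, 5 mm from knob; same axes
- sealer: bag sealer: low white machine, fixed, 200 mm (its x) by 280 mm (its y), flat deck 75 mm above the bench. Along its far (+x) edge an aluminium jaw bar with a grip pad, up to 118 mm above the bench; it begins 87 mm from the shaft's axis. Origin: centre of its underside, on the bench; z up. The shaft stands on the deck at x = -40 mm, y = +50 mm of this frame
- shaft_tip (a point): tip of the fixed upright steel D-shaft, on its axis, 26 mm above the deck; axes of the sealer, not of the shaft. 16 mm across, one flat 3.6 mm from the axis. The flat looks to the sealer's -x, turned by an unreported angle of up to 0.6 rad (35 degrees) either way about the vertical: look or feel for it. The knob drops when its -x side looks that way within about 0.12 rad
- shaft_base (a point): where the shaft's axis meets the deck, 75 mm above the bench; axes of the sealer. Home is knob at this point. While the flats do not match, the knob stops with its bottom end about 21 mm above the deck, already centred on the shaft by the round mouth of its bore
- jar: glass jar of preserves with a steel cap, 72 mm across, 115 mm tall; bystander, origin at the centre of its underside
- tin: steel food tin, 74 mm across, 100 mm tall; bystander, origin at the centre of its underside
- carton: small closed cardboard carton, 90 x 140 x 75 mm tall; bystander, origin at the centre of its underside
- tape: roll of clear packing tape lying flat, 100 mm across, 48 mm tall; bystander, origin at the centre of its underside
- driver: screwdriver lying flat, 190 mm long; bystander, origin near its middle
- puck: round steel disc weight lying flat, 52 mm across, 16 mm tall (round and low, not the knob); bystander, origin at the centre of its underside
- mug: white mug, 80 mm across, 92 mm tall; bystander, origin at the centre of its underside
Mind the look-alikes: they are no part of the job. Several things look just like the knob: the one meant starts farthest to the robot's right.

How it is judged:
By the outcome, as a careful person would: the job done as asked, in the order asked, and still so for the second after the job is handed in, with the robot touching nothing.
It also fails if it takes over 61 s, if anything falls off the work surface, if the arm or the gripper's body presses on something with over 40 N, if the wrist force passes 120 N, or if a joint passes its speed limit or range.

ROBOT

A 6-joint arm with a two-finger parallel gripper is mounted at the origin on the work surface. World frame = base frame: x ahead of the robot, y to its left, z up, the work surface at z = 0. Lengths are in m, angles in rad, forces in N, time in s.
With the tool pointing down it reaches from about 0.4 to 0.925 m from the base axis. Payload 3.4 kg.
Tool frame: the origin (TCP) lies on the centre line of the jaws, within the pads' length; the fingertips stand 17 mm ahead of it and the grasp point (between the pads) lies 2 mm behind it; z points along the fingers, x is the direction in which the jaws open and shut, and the axes are right-handed (so a half turn about z gives the same grasp; the last joint's range is limited). The gripper opens to 85 mm and grips with 20 to 120 N. Pads are 22 mm wide; open, the fingers measure 114 mm over their backs; the gripper's body (76 mm by 85 mm) begins 54 mm behind the grasp point. The pads swing forward as they close: fully open they stand 13 mm farther back than shut.
Start: joints at [-1.183, 0.307, 1.506, -0, 1.328, -0.073], TCP at [0.256, -0.515, 0.248] pointing down, gripper open.
Joint ranges: [-3.12, 3.12], [-1.05, 2.28], [0.14, 2.33], [-1.42, 4.57], [0.1, 2.73], [-2.68, 2.68]. Speed limits (rad/s): [2.57, 2.57, 3.14, 3.14, 3.14, 3.14].

INTERFACE

Orientations are given as a unit quaternion [w, x, y, z].
In Python, from workcell import env gives the robot as it stands.
- The arm moves only by the tool arm_command, never from a script. Its argument "targets" is a list that holds one entry, the list of rows, each a list of 5 numbers: the gripper's target within -1 to 1 (shut at 1, half-way at 0, fully open at -1), then the shift along the tool's x, y, z in cm, then the turn about the tool's z in rad. In form: [[[grip, dx, dy, dz, spin], ...]]. A call has 1 to 20 rows; each row is the pose to reach, as a shift and turn from the pose commanded when the call began, along the tool's axes at that moment; what a row does not reach only later rows make up. A row lasts 1/10 s, in which the tool goes at most 50 mm and 8.59 degrees, less where a joint would pass 70% of its speed; a pose out of reach is approached as far as the arm can. A call with a gripper value outside its range is refused whole. The fingers move at their own pace and stop on an object; "grip_force" is the grip in N (left out, the last holds). Time passes only in rows, so rows that repeat a pose let the fingers close. It gives the time, the measured TCP pose, the force and the opening at its end, in the units of the state.
- env.get_state(): the state, without advancing time (a new reading comes with each control period).
- env.camera(name): name is "scene" or "top"; returns a dict with "image" (420x560x3 uint8, red, green, blue), "fx", "fy", "cx", "cy" (pixels), "k1" (the pictures are not rectified: a ray, as slopes to the right and down, at radius r is drawn at 1 + k1 r^2 times it, then the intrinsics apply), "R" (3x3) and "t" (3): a world point X has camera coordinates R X + t. Camera axes: x right, y down, z forward; pixel columns grow to the right and rows downward; lengths in m; the calibration is good to about 2 mm. A picture is of the moment at which its call begins. There is no depth.
- env.job_done(): hands the job in, once; it reports no verdict.
The state is a dict: "clock": time; "joint_pos": joint angles; "joint_velocities": joint speeds; "joint_torque": joint torques, N m; "ee_pos": TCP position; "tool_rot": TCP orientation; "ft_force": force on the tool from outside, world axes, zero at the start; "ft_torque": the same for the moment, N m; "opening": finger opening in m.
Only numpy, scipy, OpenCV 4.12 (cv2) and the standard library are available. Lean on these libraries where they do the work, as an engineer would, in place of code of your own. Each camera call takes 0.05 s, during which the arm holds its last target.

## Working session

There is one attempt and no reset: what is moved stays moved. The work goes in short steps, Python scripts to look and compute and a tool call to move; the robot and the scene stay as the last step left them, time stands still between calls to the robot, and variables do not carry over. Pictures are saved under pics/ and viewed, and the job is handed in when it is done.

Besides the shell and the picture viewer there is one more tool, called after "Request:" in YAML: its name, and indented under it one key for each argument. arm_command: Moves the arm, as the interface text tells. Its arguments: {"type":"object","properties":{"targets":{"type":"array"},"grip_force":{"type":"number"}},"required":["targets"]}

```bash
mkdir -p pics; ls; cat > h.py <<'E'
import numpy as np, cv2
from workcell import env
E
python3 - <<'E'
from h import *
s=env.get_state()
for k,v in s.items(): print(k,np.round(v,4))
for n in("scene","top"):
    c=env.camera(n); cv2.imwrite(f"pics/{n}0.png",c["image"][:,:,::-1])
    print(n,c["fx"],c["fy"],c["cx"],c["cy"],c["k1"],np.round(c["R"],4).tolist(),np.round(c["t"],4))
    np.savez(f"{n}0.npz",**c)
E
```

```text
pics
clock 0.0
joint_pos [-1.1835  0.3076  1.5077 -0.      1.3284 -0.0735]
joint_velocities [ 0.0014 -0.0003  0.0006 -0.001   0.0015  0.0008]
joint_torque [-9.00000e-04 -4.57555e+01 -2.51918e+01 -2.00000e-04  1.31000e-02
  0.00000e+00]
ee_pos [ 0.2554 -0.5144  0.2474]
tool_rot [-6.000e-04  8.499e-01 -5.269e-01 -8.000e-04]
ft_force [-0.4139  0.2411  0.1155]
ft_torque [-0.0389  0.0181 -0.0104]
opening 0.0855
scene 533.2380853044585 533.2380853044585 277.8642606441706 214.19283192496272 -0.14790428047979562 [[-0.0872, 0.9961, -0.0114], [0.7362, 0.0568, -0.6744], [-0.6711, -0.0672, -0.7383]] [-0.0748 -0.3035  1.6393]
top 501.96170077420607 501.96170077420607 281.8042044542294 206.48347732013514 -0.06355090332204454 [[0.0178, -0.9998, 0.0067], [-0.9808, -0.0188, -0.1943], [0.1944, -0.0031, -0.9809]] [0.0964 0.5113 1.0796]
```

View pics/scene0.png

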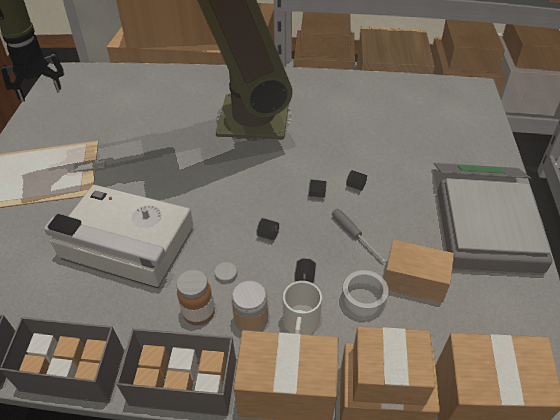

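View pics/top0.png

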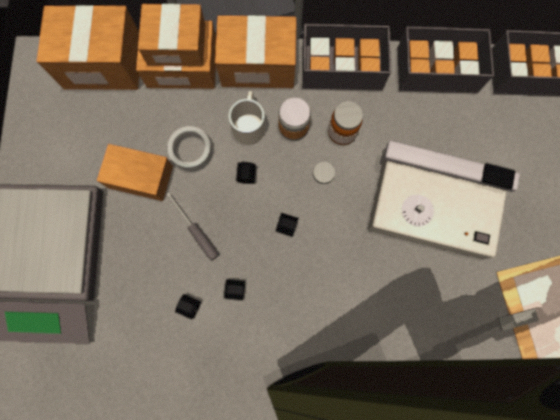

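Top view: there are four black knob-like blocks, at (246,173), (287,224), (234,289) and (188,307). Image right is −y, the robot's right, so (287,224) is the one meant. In the scene view it is at (268,228), the leftmost. The sealer's shaft shows at about (419,209) top and (147,213) scene. I'll enlarge these.

```bash
cat >> h.py <<'E'
def load(n,i): 
    return dict(np.load(f"{n}{i}.npz"))
def snap(n,i):
    c=env.camera(n); cv2.imwrite(f"pics/{n}{i}.png",c["image"][:,:,::-1]); np.savez(f"{n}{i}.npz",**c); return c
def ray(c,p):
    d=(np.array(p,float)-[c["cx"],c["cy"]])/[c["fx"],c["fy"]]
    u=d.copy()
    for _ in range(20): u=d/(1+c["k1"]*(u@u))
    R=c["R"]; return -R.T@c["t"], R.T@np.array([u[0],u[1],1])
def onz(c,p,z):
    o,d=ray(c,p); return o+d*(z-o[2])/d[2]
def tri(c1,p1,c2,p2):
    o1,d1=ray(c1,p1);o2,d2=ray(c2,p2)
    A=np.stack([d1,-d2],1); s=np.linalg.lstsq(A,o2-o1,rcond=None)[0]
    a=o1+s[0]*d1;b=o2+s[1]*d2; return (a+b)/2,np.linalg.norm(a-b)
def proj(c,X):
    X=c["R"]@np.array(X,float)+c["t"]; u=X[:2]/X[2]; u=u*(1+c["k1"]*(u@u)); return u*[c["fx"],c["fy"]]+[c["cx"],c["cy"]]
def crop(c,x,y,h,name,s=8,gain=1.0):
    im=c["image"][y-h:y+h,x-h:x+h,::-1]; im=cv2.resize(im,None,fx=s,fy=s,interpolation=cv2.INTER_CUBIC)
    im=np.clip(im.astype(float)*gain,0,255).astype(np.uint8); return im
E
python3 - <<'E'
from h import *
s=load("scene",0);t=load("top",0)
a=np.hstack([crop(t,287,224,20,0,10,2.5),crop(s,268,228,20,0,10,2.5)])
cv2.imwrite("pics/knobcrop.png",a)
a=np.hstack([crop(t,419,209,25,0,8),crop(s,147,213,25,0,8)])
cv2.imwrite("pics/shaftcrop.png",a)
for p in[(246,173),(287,224),(234,289),(188,307)]: print(onz(t,p,.022).round(3))
print(onz(s,(268,228),.022))
E
```

```text
[0.593 0.191 0.022]
[0.474 0.093 0.022]
[0.325 0.209 0.022]
[0.283 0.31  0.022]
[0.47109565 0.09241029 0.022     ]
```

View pics/knobcrop.png

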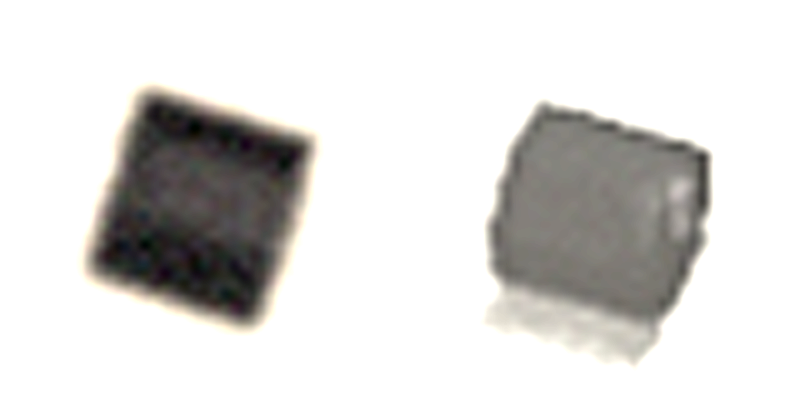

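View pics/shaftcrop.png

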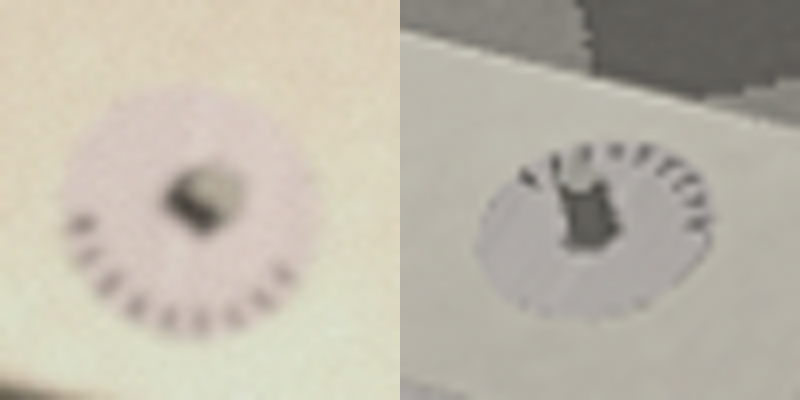

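The crops confirm the choice: the knob at top (287,224) lies with its axis about 14° off ±y, and its aluminium pointer is on the +y end, in the upper half (scene (275,228)). The shaft tip is bright, and its flat seems to face lower-left in the top view. Now I'll measure the poses.

```bash
python3 - <<'E'
from h import *
s=load("scene",0);t=load("top",0)
def mask(c,p,h,th):
    g=c["image"].max(2); m=np.zeros_like(g); x,y=p; m[y-h:y+h,x-h:x+h]=(g[y-h:y+h,x-h:x+h]<th)*255
    n,l,st,ce=cv2.connectedComponentsWithStats(m); k=1+np.argmax(st[1:,4]); return (l==k)
for n,c,p,th in(("top",t,(287,224),45),):
    m=mask(c,p,18,th)
    ys,xs=np.nonzero(m); print(n,m.sum(),xs.mean(),ys.mean())
    cs,_=cv2.findContours(m.astype(np.uint8),cv2.RETR_EXTERNAL,cv2.CHAIN_APPROX_NONE)
    P=np.array([onz(c,q[0],.03)[:2] for q in cs[0]])
    r=cv2.minAreaRect((P*1000).astype(np.float32)); print(r)
    b=cv2.boxPoints(r); print(b)
# shaft tip enlarge
a=crop(t,417,207,12,0,24); cv2.imwrite("pics/sh_t.png",a)
a=np.hstack([a,crop(s,147,213,12,0,24)[:576]]); cv2.imwrite("pics/sh.png",cv2.resize(a,(800,400)))
# sealer deck crop
cv2.imwrite("pics/seal.png",np.hstack([cv2.resize(t["image"][130:270,360:530,::-1],None,fx=2.3,fy=2.3),cv2.resize(s["image"][175:315,40:210,::-1],None,fx=2.3,fy=2.3)]))
print(tri(t,(418,208),s,(147,211)))
E
```

```text
top 308 286.57142857142856 224.2987012987013
((472.3092041015625, 94.25077819824219), (38.21511459350586, 42.563899993896484), 74.25048828125)
[[446.63983   81.63718 ]
 [487.60577   70.083954]
 [497.97858  106.86438 ]
 [457.01263  118.4176  ]]
(array([ 0.50290941, -0.18968282,  0.09416876]), np.float64(0.0006281278718157685))
```

View pics/sh.png

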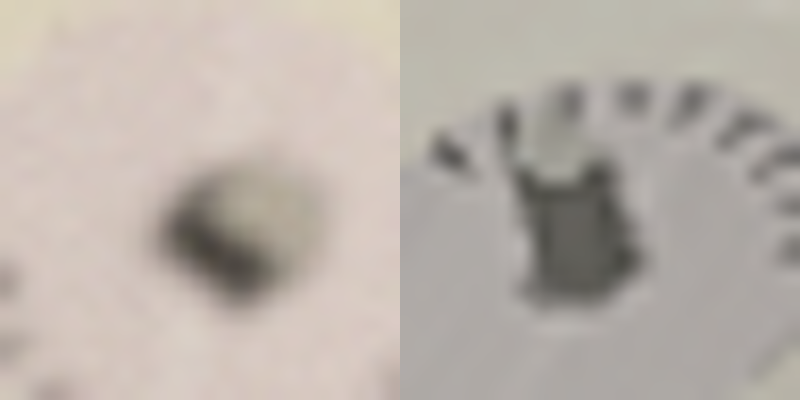

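View pics/seal.png

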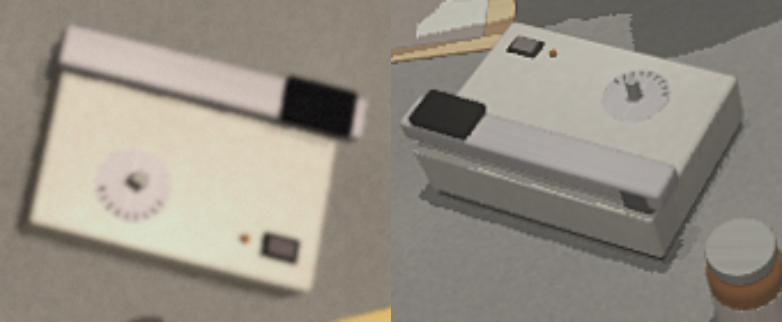

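```bash
cat >> h.py <<'E'
from scipy.spatial.transform import Rotation as Ro
def tool():
    s=env.get_state(); w,x,y,z=s["tool_rot"]; return np.array(s["ee_pos"]),Ro.from_quat([x,y,z,w]).as_matrix(),s
def mv(target,ang_deg=None):
    """cm in tool axes, spin rad, to world target TCP with tool-x heading"""
    p,R,s=tool(); d=R.T@(np.array(target)-p)*100
    a=np.degrees(np.arctan2(R[1,0],R[0,0])); sp=None
    if ang_deg is not None: sp=-np.radians((ang_deg-a+180)%360-180)
    return d.round(2),sp,a
E
python3 - <<'E'
from h import *
print(mv((.45,-.2,.2474),74.3)); print(mv((.468,.079,.13),74.3))
s=load("scene",0);t=load("top",0)
print(onz(t,(417.8,210.4),.075),onz(s,(146.5,217.2),.075), onz(t,(420.5,207.3),.101))
E
```

```text
(array([-19.52, -31.41,   0.05]), np.float64(-2.4067569657124133), np.float64(-63.59701644903344))
(array([-43.68, -45.43,  11.83]), np.float64(-2.4067569657124133), np.float64(-63.59701644903344))
[ 0.5013923  -0.19476434  0.075     ] [ 0.50566696 -0.19368206  0.075     ] [ 0.50324507 -0.19359979  0.101     ]
```

Request:
arm_command:
  targets:
    - [[-1,-19.5,-31.4,0,-1.2],[-1,-19.5,-31.4,0,-1.2],[-1,-19.5,-31.4,0,-1.2],[-1,-19.5,-31.4,0,-1.2],[-1,-19.5,-31.4,0,-1.2],[-1,-19.5,-31.4,0,-1.2],[-1,-19.5,-31.4,0,-1.2],[-1,-19.5,-31.4,0,-1.2],[-1,-43.7,-45.4,11.8,-2.407],[-1,-43.7,-45.4,11.8,-2.407],[-1,-43.7,-45.4,11.8,-2.407],[-1,-43.7,-45.4,11.8,-2.407],[-1,-43.7,-45.4,11.8,-2.407],[-1,-43.7,-45.4,11.8,-2.407],[-1,-43.7,-45.4,11.8,-2.407],[-1,-43.7,-45.4,11.8,-2.407],[-1,-43.7,-45.4,11.8,-2.407],[-1,-43.7,-45.4,11.8,-2.407]]

```text
clock: 1.9
ee_pos: [0.4679, 0.0782, 0.1302]
tool_rot: [-0.0, 0.798, 0.603, -0.0]
ft_force: [-0.3, -0.9, 0.7]
opening: 0.0853
```

```bash
python3 - <<'E'
from h import *
p,R,st=tool(); print(st["clock"],p,R.round(3).tolist(),st["ft_force"],st["joint_pos"].round(2) if hasattr(st["joint_pos"],"round") else st["joint_pos"])
s=snap("scene",1)
print(proj(s,p))
x,y=map(int,proj(s,p)); cv2.imwrite("pics/g1.png",crop(s,x,y,45,0,8,2))
E
```

```text
1.9 [0.46786695 0.07821596 0.13016414] [[0.273, 0.962, -0.0], [0.962, -0.273, -0.0], [-0.0, -0.0, -1.0]] [-0.2680347  -0.91779551  0.7263725 ] [ 0.08  0.3   1.87 -0.    0.97 -1.22]
[260.81113895 195.70820989]
```

View pics/g1.png

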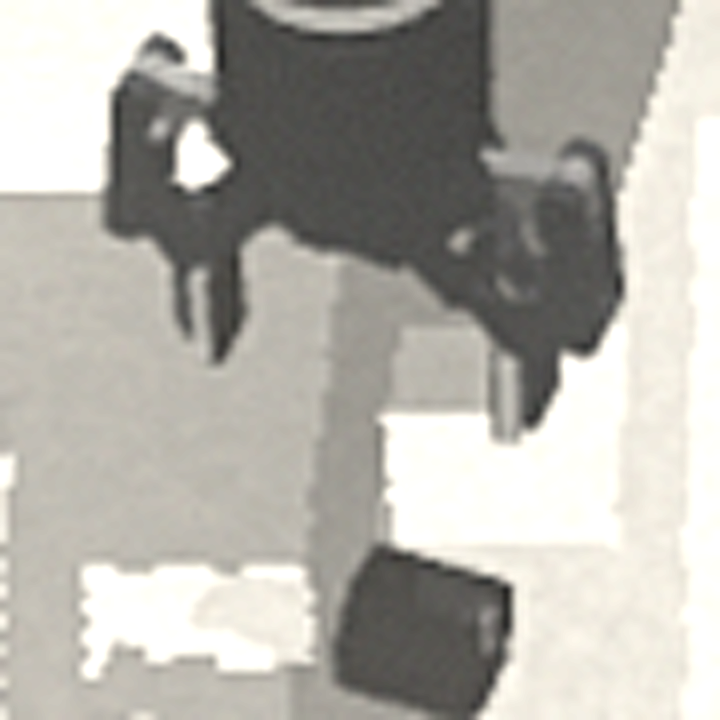

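Request:
arm_command:
  targets:
    - [[-1,0,0,4,0],[-1,0,0,7,0],[-1,0,0,9.1,0],[-1,0,0,9.1,0]]

```text
clock: 2.35
ee_pos: [0.466, 0.0774, 0.0372]
tool_rot: [-0.001, 0.798, 0.603, -0.002]
ft_force: [-0.3, -0.8, 0.3]
opening: 0.0854
```

```bash
python3 - <<'E'
from h import *
s=snap("scene",2)
cv2.imwrite("pics/g2.png",crop(s,268,220,40,0,8,2.5))
t=snap("top",2)
cv2.imwrite("pics/t2.png",crop(t,287,224,40,0,8,2.5))
E
```

```text
(no output)
```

View pics/g2.png

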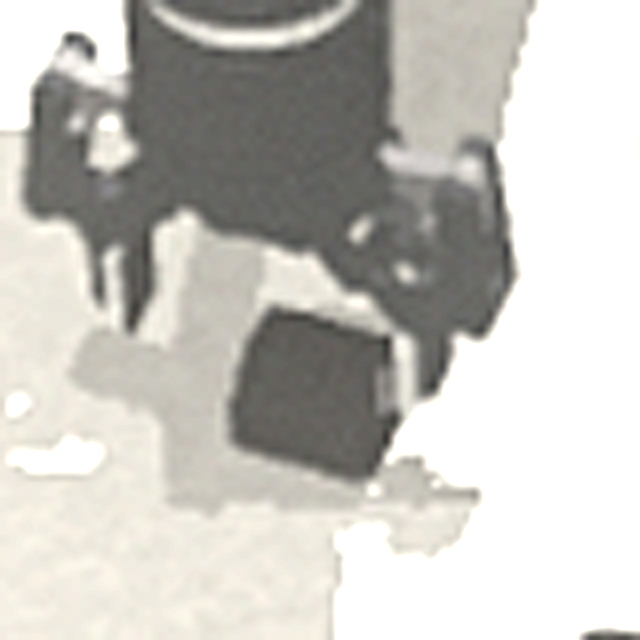

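View pics/t2.png

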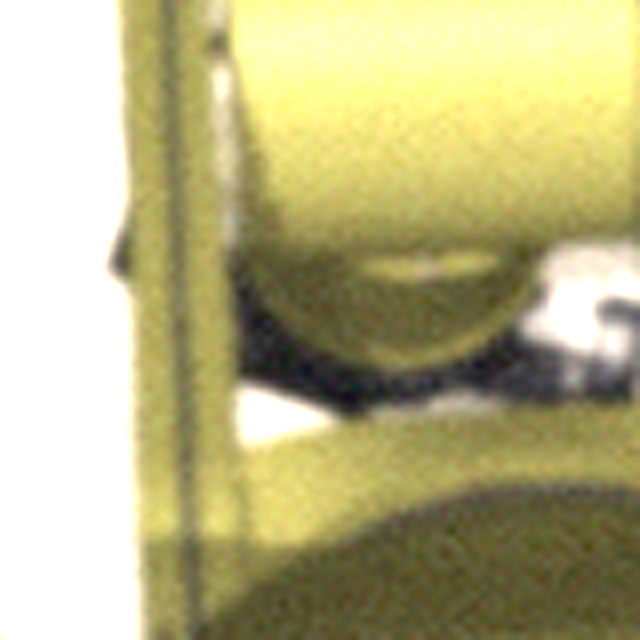

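Request:
arm_command:
  targets:
    - [[-1,-0.3,0,0,0],[-1,-0.6,0,-0.1,0],[-1,-0.9,0,-0.4,0],[-1,-1.2,0,-0.7,0],[-1,-1.5,0,-0.9,0]]

```text
clock: 2.95
ee_pos: [0.4644, 0.0637, 0.0492]
tool_rot: [0.0, 0.797, 0.604, 0.001]
ft_force: [1.6, 1.5, 1.5]
opening: 0.0853
```

```bash
python3 - <<'E'
from h import *
s=snap("scene",3)
cv2.imwrite("pics/g3.png",crop(s,268,220,40,0,8,2.5))
E
```

```text
(no output)
```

View pics/g3.png

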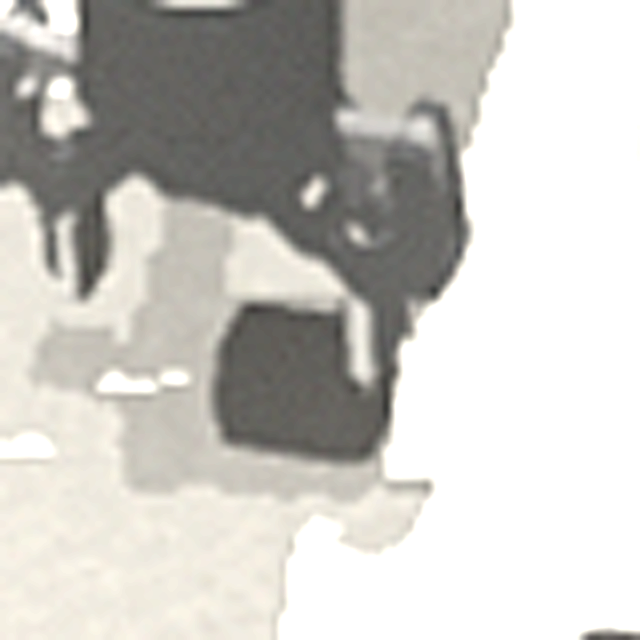

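The knob is tipping: its bore-end lower corner stays near (230,440) and the top-end edge has risen. I'll continue the arc.

Request:
arm_command:
  targets:
    - [[-1,-0.4,0,-0.25,0],[-1,-0.8,0,-0.5,0],[-1,-1.2,0,-0.7,0],[-1,-1.6,0,-0.85,0],[-1,-2.0,0,-0.95,0],[-1,-2.3,0,-1.0,0]]

```text
clock: 3.6
ee_pos: [0.4583, 0.0413, 0.0589]
tool_rot: [0.0, 0.797, 0.604, 0.001]
ft_force: [1.4, 2.1, 8.1]
opening: 0.0853
```

```bash
python3 - <<'E'
from h import *
s=snap("scene",4)
cv2.imwrite("pics/g4.png",crop(s,260,215,40,0,8,2.5))
E
```

```text
(no output)
```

View pics/g4.png

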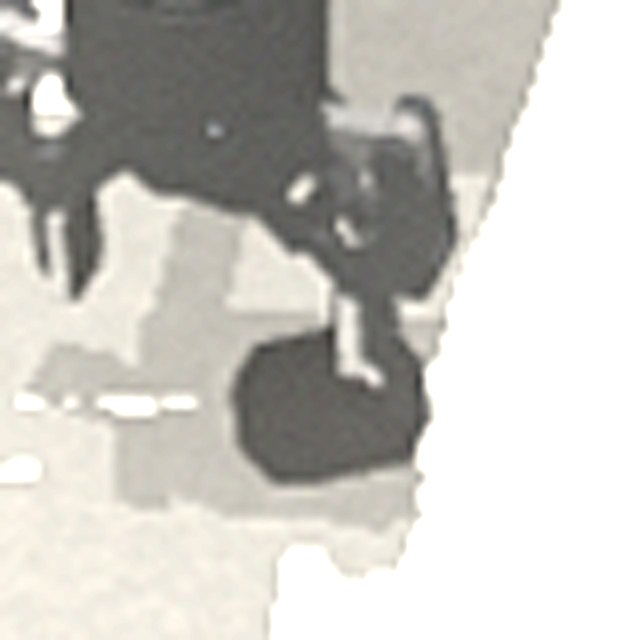

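Request:
arm_command:
  targets:
    - [[-1,-0.4,0,-0.05,0],[-1,-0.8,0,-0.05,0],[-1,-1.2,0,0,0],[-1,-1.5,0,0,0]]

```text
clock: 4.05
ee_pos: [0.4529, 0.0267, 0.0579]
tool_rot: [-0.0, 0.797, 0.604, -0.001]
ft_force: [-0.3, 0.6, -0.3]
opening: 0.0855
```

```bash
python3 - <<'E'
from h import *
s=snap("scene",5)
cv2.imwrite("pics/g5.png",crop(s,260,215,40,0,8,2.5))
E
```

```text
(no output)
```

View pics/g5.png

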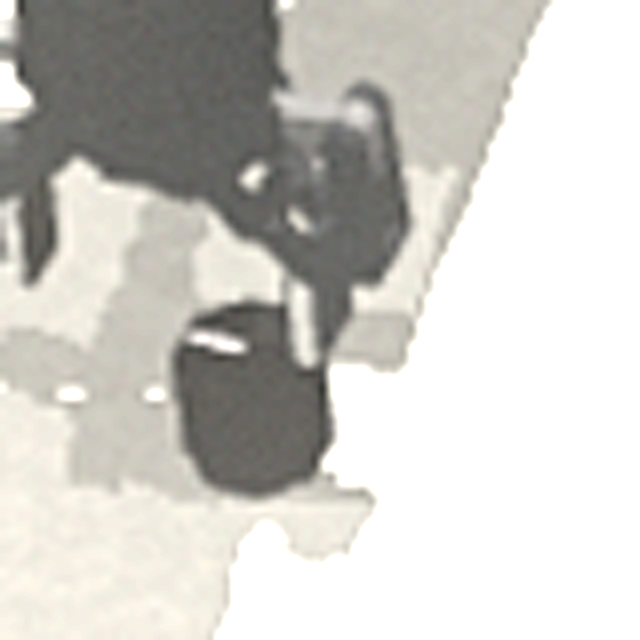

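Request:
arm_command:
  targets:
    - [[-1,0,0,-4,0],[-1,0,0,-8,0],[-1,0,0,-12,0],[-1,-4,-3,-12,0],[-1,-8,-3,-12,0],[-1,-12,-3,-12,0],[-1,-12,-3,-12,0]]

```text
clock: 4.8
ee_pos: [0.3909, -0.0836, 0.1784]
tool_rot: [0.001, 0.798, 0.602, -0.001]
ft_force: [-0.1, 0.2, -0.3]
opening: 0.0852
```

```bash
python3 - <<'E'
from h import *
s=snap("scene",6); t=snap("top",6)
cv2.imwrite("pics/g6.png",np.hstack([crop(s,252,220,24,0,16,2.5),crop(t,300,222,24,0,16,2.5)]))
E
```

```text
(no output)
```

View pics/g6.png

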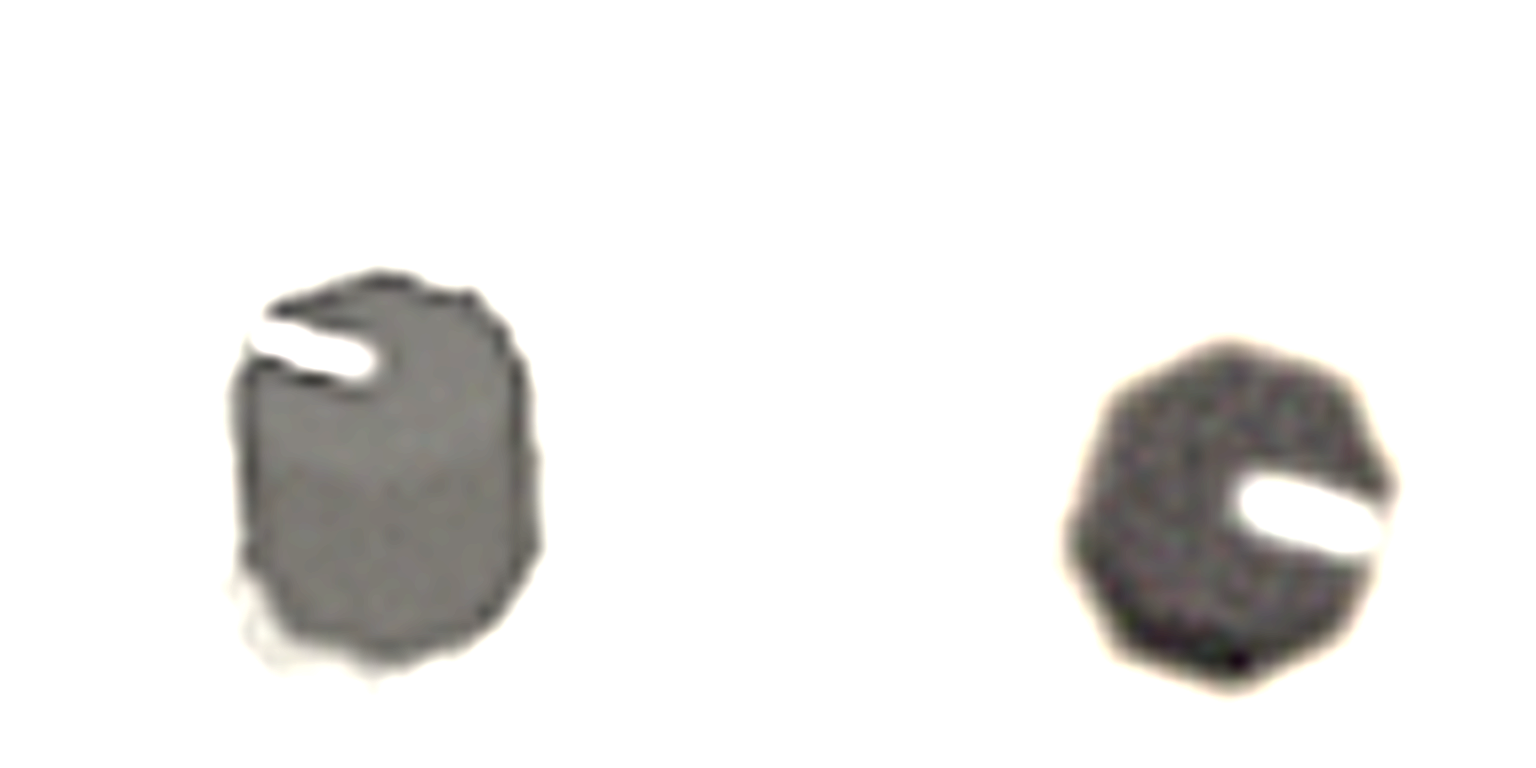

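View pics/top6.png

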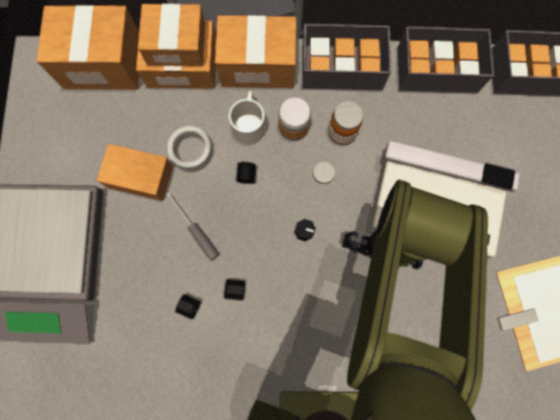

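The knob stands upright, away from everything. Its top is seen at top (305,229) and scene (251,218), with the pointer towards −y as expected. Next I'll compute its centre and heading.

```bash
python3 - <<'E'
from h import *
s=load("scene",6);t=load("top",6)
for n,c,(a,b),(e,f) in(("top",t,(305.5,229.4),(313.9,231.1)),("scene",s,(251,218.4),(243.9,216.9))):
    A=onz(c,(a,b),.042);B=onz(c,(e,f),.042); print(n,A.round(4),B.round(4),np.linalg.norm(B-A),np.degrees(np.arctan2(*(B-A)[1::-1])))
print(tri(t,(305.5,229.4),s,(251,218.4)))
# silhouette of top octagon: mask dark+pointer, fit via blob in top: upper part
for n,c,(x,y) in(("top",t,(305,230)),("scene",s,(251,224))):
    g=c["image"].astype(int); h=14; sub=g[y-h-3:y+h+3,x-h:x+h].max(2); m=(sub<(60 if n=="top" else 60)).astype(np.uint8)
    ys,xs=np.nonzero(m); print(n,xs.min()+x-h,xs.max()+x-h,ys.min()+y-h-3,ys.max()+y-h-3)
E
```

```text
top [0.4595 0.0516 0.042 ] [0.456  0.0327 0.042 ] 0.01923388232173083 -100.51168372999554
scene [0.4608 0.0503 0.042 ] [0.4572 0.0325 0.042 ] 0.018231784413457502 -101.2194087492518
(array([0.45977633, 0.05087018, 0.04088582]), np.float64(0.0014030244415409899))
top 295 314 220 240
scene 243 261 213 236
```

```bash
python3 - <<'E'
from h import *
print(mv((.460,.052,.12),79)); print(mv((.460,.052,.028),79))
E
```

```text
(array([14.63,  2.92,  5.83]), np.float64(-0.08502671427156512), np.float64(74.12832812637456))
(array([14.63,  2.92, 15.03]), np.float64(-0.08502671427156512), np.float64(74.12832812637456))
```

Request:
arm_command:
  targets:
    - [[-1,5,1,2,-0.04],[-1,10,2,4,-0.085],[-1,14.6,2.9,5.8,-0.085],[-1,14.6,2.9,5.8,-0.085],[-1,14.6,2.9,5.8,-0.085],[-1,14.6,2.9,8.0,-0.085],[-1,14.6,2.9,11,-0.085],[-1,14.6,2.9,13.5,-0.085],[-1,14.6,2.9,15,-0.085],[-1,14.6,2.9,15,-0.085]]

```text
clock: 5.9
ee_pos: [0.4575, 0.0518, 0.0271]
tool_rot: [-0.001, 0.771, 0.637, -0.002]
ft_force: [0.1, -0.0, 0.7]
opening: 0.0857
```

```bash
python3 - <<'E'
from h import *
s=snap("scene",7)
cv2.imwrite("pics/g7.png",crop(s,252,205,40,0,8,2.5))
E
```

```text
(no output)
```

View pics/g7.png

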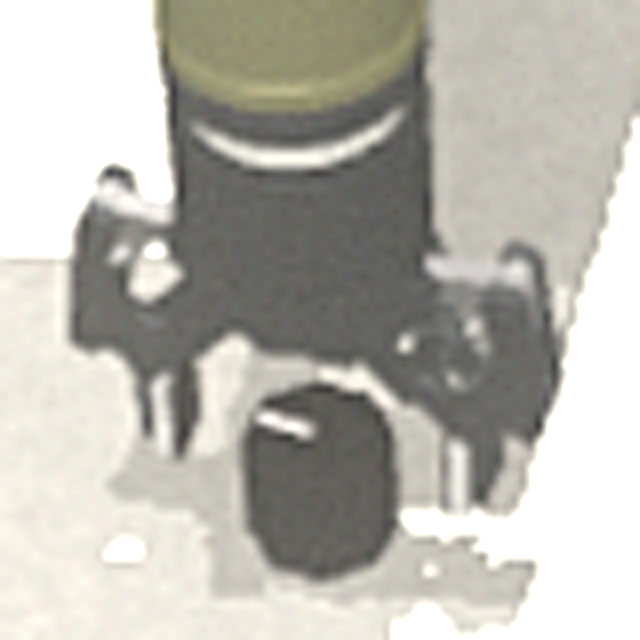

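The knob sits midway between the fingers, its body at crop (320,480), with the tips at (175,450) and (465,500). Closing now.

Request:
arm_command:
  targets:
    - [[-1,0,0,0,0],[0.3,0,0,0,0],[1,0,0,0,0],[1,0,0,0,0],[1,0,0,0,0],[1,0,0,0,0],[1,0,0,0,0],[1,0,0,0,0]]
  grip_force: 35

```text
clock: 6.75
ee_pos: [0.4603, 0.0525, 0.0293]
tool_rot: [0.001, 0.771, 0.637, 0.001]
ft_force: [-1.7, -0.9, 6.6]
opening: 0.0443
```

```bash
python3 - <<'E'
from h import *
print(mv((.5035,-.194,.185),-38)); print(mv((.5035,-.194,.165),-38)); print(tool()[0])
E
```

```text
(array([-23.39,   8.9 , -15.56]), np.float64(2.0452544987865777), np.float64(79.18445081061546))
(array([-23.39,   8.9 , -13.56]), np.float64(2.0452544987865777), np.float64(79.18445081061546))
[0.46025165 0.05246877 0.02929565]
```

Request:
arm_command:
  targets:
    - [[1,0,0,-3,0],[1,0,0,-7,0],[1,0,0,-11,0],[1,0,0,-15.6,0.1],[1,-4,1.5,-15.6,0.25],[1,-8,3,-15.6,0.4],[1,-12,4.5,-15.6,0.55],[1,-16,6,-15.6,0.7],[1,-20,7.5,-15.6,0.85],[1,-23.4,8.9,-15.6,1.0],[1,-23.4,8.9,-15.6,1.15],[1,-23.4,8.9,-15.6,1.3],[1,-23.4,8.9,-15.6,1.45],[1,-23.4,8.9,-15.6,1.6],[1,-23.4,8.9,-15.6,1.75],[1,-23.4,8.9,-15.6,1.9],[1,-23.4,8.9,-15.6,2.045],[1,-23.4,8.9,-15.6,2.045],[1,-23.4,8.9,-15.6,2.045]]

```text
clock: 8.65
ee_pos: [0.503, -0.1939, 0.1843]
tool_rot: [-0.0, 0.946, -0.324, -0.0]
ft_force: [-0.1, 0.3, -0.5]
opening: 0.0443
```

```bash
python3 - <<'E'
from h import *
p,R,st=tool(); print(p,R.round(3).tolist(),st["opening"],st["joint_pos"])
s=snap("scene",8)
print(proj(s,p),proj(s,p-[0,0,.029]),proj(s,p+[0,0,.013]))
cv2.imwrite("pics/g8.png",crop(s,147,175,48,0,8,2))
E
```

```text
[ 0.50295163 -0.19385883  0.18427349] [[0.79, -0.613, -0.0], [-0.613, -0.79, 0.0], [-0.0, 0.0, -1.0]] 0.04431855824986641 [-4.46244607e-01  3.15511588e-01  1.67151369e+00 -3.30524459e-05
  1.15492013e+00  2.13240389e-01]
[137.44340025 183.52608388] [140.00379679 192.65296626] [136.27099256 179.33136068]
```

View pics/g8.png

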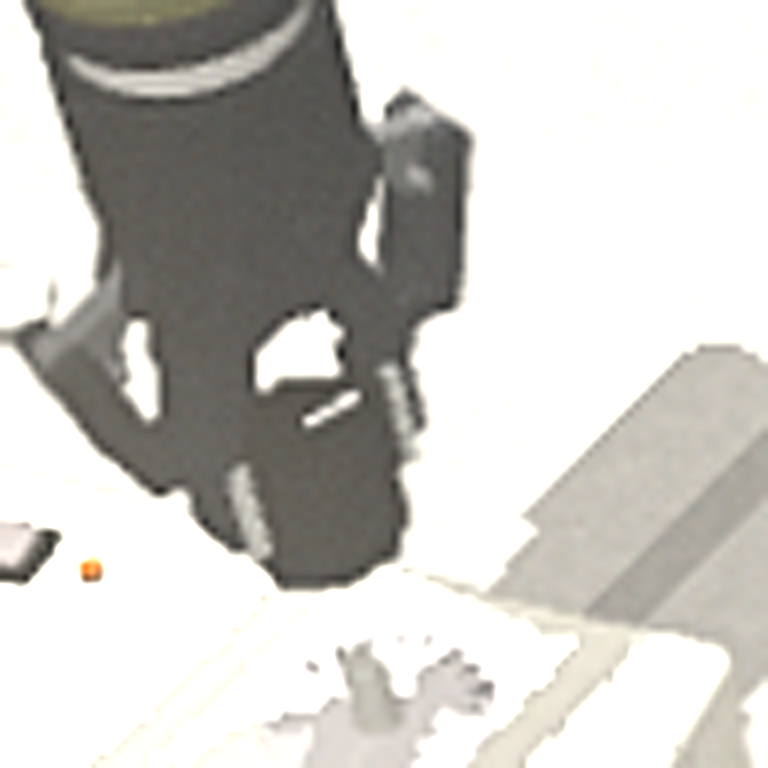

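```bash
python3 - <<'E'
from h import *
p,R,st=tool()
s=load("scene",8)
g=s["image"].astype(int).min(2); sub=g[168:184,130:150]
m=(sub>75)
n,l,stt,ce=cv2.connectedComponentsWithStats(m.astype(np.uint8)); print(stt.tolist(),ce.round(1).tolist())
print(sub)
for q in((137.4,179.5),(143.7,176.4)):
    X=onz(s,q,p[2]+.0127); print(X, (R.T@(X-p)*1000).round(1))
# shaft in scene0: tip estimates
t0=load("top",0)
E
```

```text
[[0, 0, 20, 16, 235], [1, 0, 11, 8, 61], [17, 5, 3, 10, 15], [7, 8, 7, 4, 9]] [[9.9, 8.5], [5.8, 3.0], [18.3, 8.9], [10.3, 9.3]]
[[ 45  41  34  70 128 135 136 132 131 136 138 111  39  45  44  44  44  44
   43  41]
 [ 41  35  68 125 135 132 132 131 132 134 118  75  38  44  44  45  45  44
   45  40]
 [ 38  70 125 136 130 129 132 131 132 134 110  34  40  46  44  43  44  45
   45  37]
 [ 34 123 137 134 128 129 129 129 131 134 134  25  38  43  45  45  44  42
   40  34]
 [ 32 134 139 136 132 133 134 133 129 132 139  75  36  43  43  42  52  68
   61  33]
 [ 31 135 141 141 141 144 144 143 140 144 145  84  37  43  42  44  71 102
   87  48]
 [ 34 139 147 103  67  64  64  62  60  61  61  43  38  40  42  42  50  76
   85  50]
 [ 38  96 102  52  33  33  35  36  34  34  33  33  35  48  39  42  42  67
   95  75]
 [ 41  48  49  38  39  41  41  42  40  37  39  76 118 112  36  41  40  64
   96  76]
 [ 43  39  40  41  41  41  43  38  37  49  74 119 113  68  37  41  41  48
   76  83]
 [ 44  43  43  44  44  42  40  34  74 119 111  69  44  38  40  40  40  48
   77  84]
 [ 43  43  41  43  43  42  39 124 122  75  44  39  39  41  42  42  41  42
   70  95]
 [ 44  44  43  43  45  43  39  64  48  39  41  41  43  42  41  43  41  38
   66  94]
 [ 43  45  44  44  43  44  43  40  40  41  42  44  44  43  44  45  41  38
   48  76]
 [ 44  44  43  43  43  42  43  44  43  44  45  43  43  43  44  42  42  42
   49  77]
 [ 42  44  42  45  43  43  44  43  42  43  44  43  43  43  44  43  43  41
   38  65]]
[ 0.50303834 -0.19127461  0.19700691] [ -1.6  -2.  -12.7]
[ 0.49226932 -0.17959252  0.19700691] [-17.3  -4.7 -12.7]
```

```bash
python3 - <<'E'
from h import *
s=load("scene",0);t=load("top",0)
print(onz(s,(144.6,209.4),.101))
for n,c,(x,y),z in(("top",t,(418,210),.075),("scene",s,(147,217),.075)):
    h=24; im=cv2.GaussianBlur(c["image"],(3,3),0)[y-h:y+h,x-h:x+h].astype(int)
    d=im[:,:,2]-im[:,:,1]   # B-G: pinkish dial higher
    ref=d[4,h]; 
    m=((d-np.median(d[:6]))>6).astype(np.uint8)
    dark=(im.max(2)<150).astype(np.uint8)
    n_,l,st,ce=cv2.connectedComponentsWithStats(m); k=1+np.argmax(st[1:,4]); mm=(l==k).astype(np.uint8)
    cs,_=cv2.findContours(mm,cv2.RETR_EXTERNAL,cv2.CHAIN_APPROX_NONE); cc=max(cs,key=len)
    hull=cv2.convexHull(cc); e=cv2.fitEllipse(hull); print(n,st[k],e,np.median(d[:6]),d[h,h-10:h+10:4])
    M=cv2.moments(hull); px=(M["m10"]/M["m00"]+x-h,M["m01"]/M["m00"]+y-h); pe=(e[0][0]+x-h,e[0][1]+y-h)
    print(px,pe,onz(c,px,z),onz(c,pe,z))
    cv2.imwrite(f"pics/dm_{n}.png",cv2.resize(mm*255,None,fx=8,fy=8,interpolation=0))
a=np.hstack([cv2.imread("pics/dm_top.png"),cv2.imread("pics/dm_scene.png")]);cv2.imwrite("pics/dm.png",a)
E
```

```text
[ 0.50447098 -0.19345654  0.101     ]
top [  8   9  32  32 808] ((23.263412475585938, 24.084028244018555), (31.07569122314453, 32.82752990722656), 136.4988555908203) -22.0 [ -8  -8  -7 -11  -9]
(417.3034188034188, 210.1405982905983) (417.26341247558594, 210.08402824401855) [ 0.50195546 -0.19367483  0.075     ] [ 0.50208116 -0.19358984  0.075     ]Traceback (most recent call last):
  File "<stdin>", line 10, in <module>
    return _wrapfunc(a, 'argmax', axis=axis, out=out, **kwds)
    return bound(*args, **kwds)
ValueError: attempt to get argmax of an empty sequence
```

```bash
python3 - <<'E'
from h import *
s=load("scene",0)
x,y,h=147,217,24
im=cv2.GaussianBlur(s["image"],(3,3),0)[y-h:y+h,x-h:x+h].astype(int)
d=im[:,:,2]-im[:,:,1]
print(d[24,::3],d[10,::3])
for th in(-6,-4,-2):
    m=(d>th).astype(np.uint8); n_,l,st,ce=cv2.connectedComponentsWithStats(m); k=l[28,18]
    mm=(l==k).astype(np.uint8); cs,_=cv2.findContours(mm,cv2.RETR_EXTERNAL,cv2.CHAIN_APPROX_NONE); hull=cv2.convexHull(max(cs,key=len))
    M=cv2.moments(hull); px=(M["m10"]/M["m00"]+x-h,M["m01"]/M["m00"]+y-h); print(th,k,st[k],px,onz(s,px,.075))
E
```

```text
[-11 -10 -11  -5  -3  -4  -3  -5  -5  -3  -3  -3  -4 -11 -11 -10] [-11 -10 -11 -11 -10 -11 -11 -11 -11 -10 -11 -11 -11 -11 -10 -10]
-6 2 [  9  13  29  21 439] (146.08010335917314, 216.062753783684) [ 0.50215306 -0.19563444  0.075     ]
-4 3 [10 16 10 15 70] (137.56613756613757, 216.8783068783069) [ 0.5063419  -0.21568827  0.075     ]
-2 0 [   0    0   48   48 2304] (146.5, 216.5) [ 0.50345702 -0.19425472  0.075     ]
```

```bash
python3 - <<'E'
from h import *
p,R,st=tool(); s=load("scene",8)
im=crop(s,147,175,48,0,8,2)
def dot(X,col):
    q=(proj(s,X)-[99,127]+.5)*8; cv2.circle(im,tuple(int(v) for v in q),3,col,-1)
for k in range(8):
    a=np.radians(22.5+45*k); v=np.array([np.cos(a),np.sin(a)])*.022/np.cos(np.radians(22.5))
    for z,col in((.0127,(0,0,255)),(-.0293,(0,200,0))):
        dot(p+R[:,0]*v[0]+R[:,1]*v[1]+[0,0,z],col)
dot(p+[0,0,.0127],(255,0,0))
for c in((.5025,-.194,.075),(.5025,-.194,.101)): dot(np.array(c),(255,0,255))
cv2.imwrite("pics/ov8.png",im[250:,150:550])
E
```

```text
(no output)
```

View pics/ov8.png

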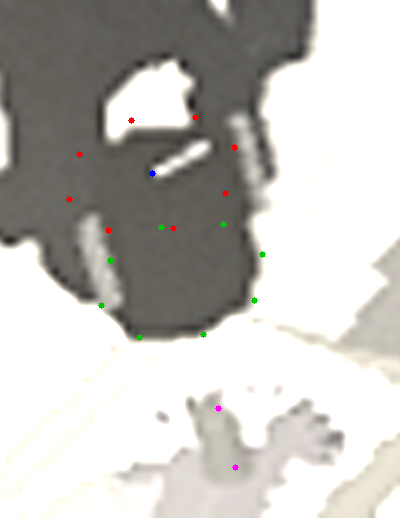

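Zero-offset projected points match the held knob: its centre dot falls on the pointer's inner end, and its bottom corners fall on the outline. So the knob is centred on the TCP. Two-view shaft axis ≈ (0.5025, −0.1942). Descending to just above the tip, then slowly.

Request:
arm_command:
  targets:
    - [[1,0,0,2,0],[1,-0.02,0.06,4,0],[1,-0.02,0.06,5,0],[1,-0.02,0.06,5.2,0],[1,-0.02,0.06,5.4,0],[1,-0.02,0.06,5.6,0],[1,-0.02,0.06,5.7,0],[1,-0.02,0.06,5.7,0]]

```text
clock: 9.5
ee_pos: [0.503, -0.1952, 0.1287]
tool_rot: [0.001, 0.946, -0.325, 0.001]
ft_force: [-3.0, -2.1, 4.9]
opening: 0.0443
```

Request:
arm_command:
  targets:
    - [[1,0,0,0.1,0],[1,0,0,0.2,0],[1,0,0,0.3,0],[1,0,0,0.3,0]]

```text
clock: 9.9
ee_pos: [0.5023, -0.1953, 0.1246]
tool_rot: [0.001, 0.946, -0.325, -0.0]
ft_force: [-4.2, -2.9, 3.8]
opening: 0.0443
```

```bash
python3 - <<'E'
from h import *
p,R,st=tool(); print(p,st["ft_force"],st["ft_torque"])
s=snap("scene",9)
cv2.imwrite("pics/g9.png",crop(s,147,200,40,0,8,2))
E
```

```text
[ 0.50225125 -0.19529169  0.12464834] [-4.17378862 -2.92659775  3.75840853] [-0.68293688  0.70585885  0.0483952 ]
```

View pics/g9.png

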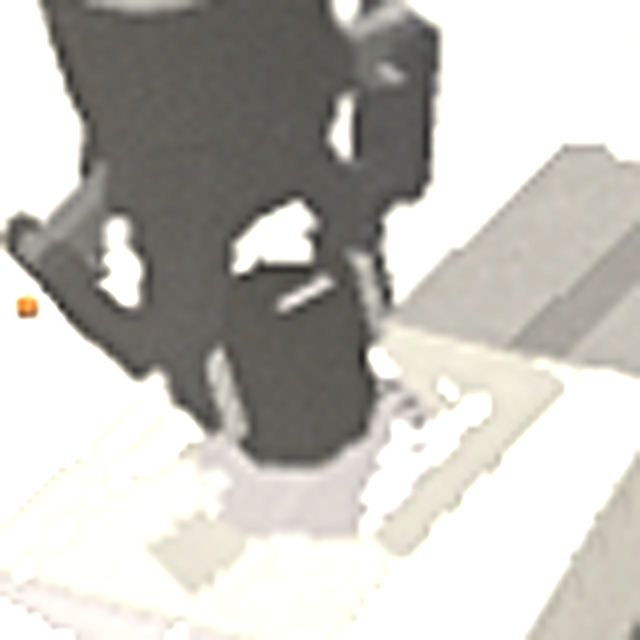

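Request:
arm_command:
  targets:
    - [[1,0,0.08,0.1,0],[1,0,0.08,0.2,0],[1,0,0.08,0.3,0],[1,0,0.08,0.3,0]]

```text
clock: 10.35
ee_pos: [0.5016, -0.195, 0.121]
tool_rot: [0.0, 0.946, -0.325, -0.001]
ft_force: [-4.9, -1.7, 2.4]
opening: 0.0439
```

Already below the 21 mm stop with only 2.4 N, so the flats seem to match. I'll go on down gently.

Request:
arm_command:
  targets:
    - [[1,0,0.05,0.15,0],[1,0,0.05,0.3,0],[1,0,0.05,0.45,0],[1,0,0.05,0.6,0],[1,0,0.05,0.6,0]]

```text
clock: 10.85
ee_pos: [0.5015, -0.1951, 0.1149]
tool_rot: [-0.0, 0.946, -0.325, -0.001]
ft_force: [-4.4, -0.6, 1.0]
opening: 0.0441
```

```bash
python3 - <<'E'
from h import *
p,R,st=tool(); print(p,st["ft_force"],st["ft_torque"])
s=snap("scene",10)
cv2.imwrite("pics/g10.png",crop(s,147,200,40,0,8,2))
E
```

```text
[ 0.50147274 -0.19509143  0.11486782] [-4.35125488 -0.59555684  1.00864099] [-0.233537    0.82271112  0.01953557]
```

View pics/g10.png

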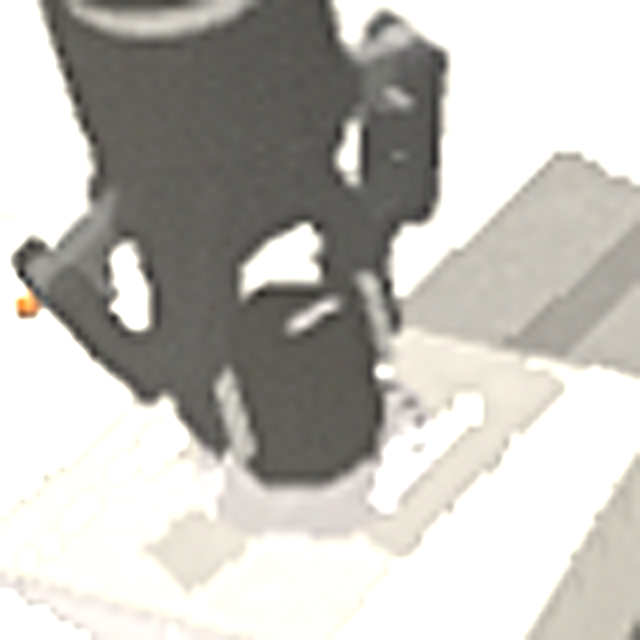

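The knob is on the D-section, about 10 mm above the deck, with low force. I'll push the rest of the way with a slight slow turn.

Request:
arm_command:
  targets:
    - [[1,-0.05,0.05,0.2,0.03],[1,-0.05,0.05,0.4,0.05],[1,-0.05,0.05,0.6,0.03],[1,-0.05,0.05,0.8,0],[1,-0.05,0.05,0.95,-0.03],[1,-0.05,0.05,1.05,-0.03],[1,-0.05,0.05,1.1,0],[1,-0.05,0.05,1.1,0]]

```text
clock: 11.7
ee_pos: [0.5013, -0.1952, 0.1044]
tool_rot: [-0.0, 0.945, -0.326, 0.0]
ft_force: [-4.7, 0.9, 3.7]
opening: 0.0441
```

Request:
arm_command:
  targets:
    - [[1,0,0,0.1,0],[1,0,0,0.2,0],[1,0,0,0.2,0]]

```text
clock: 12.0
ee_pos: [0.5013, -0.1952, 0.1043]
tool_rot: [-0.0, 0.946, -0.326, 0.0]
ft_force: [-7.5, 3.3, 17.9]
opening: 0.0441
```

A firm stop at deck height (TCP 0.1043, so the bottom is at 0.075 m; 17.9 N). I'll relax the push, open and retreat upward.

Request:
arm_command:
  targets:
    - [[1,0,0,-0.2,0],[1,0,0,-0.2,0],[0,0,0,-0.2,0],[-0.6,0,0,-0.2,0],[-1,0,0,-0.2,0],[-1,0,0,-0.2,0],[-1,0,0,-0.2,0],[-1,0,0,-0.2,0],[-1,0,0,-2,0],[-1,0,0,-6,0],[-1,0,0,-10,0],[-1,0,0,-14,0],[-1,-4,4,-14,0],[-1,-8,8,-14,0],[-1,-12,12,-14,0],[-1,-12,12,-14,0]]

```text
clock: 13.6
ee_pos: [0.3283, -0.215, 0.242]
tool_rot: [0.0, 0.945, -0.326, -0.001]
ft_force: [0.5, 0.4, 0.1]
opening: 0.0854
```

```bash
python3 - <<'E'
from h import *
p,R,st=tool(); print(p,st["ft_force"],st["opening"])
s=snap("scene",11);t=snap("top",11)
cv2.imwrite("pics/g11.png",np.hstack([crop(s,147,210,25,0,8,2),crop(t,420,207,25,0,8,2)]))
E
```

```text
[ 0.32831697 -0.21499112  0.24198362] [0.52251543 0.37576436 0.07292   ] 0.08538958286307763
```

View pics/g11.png

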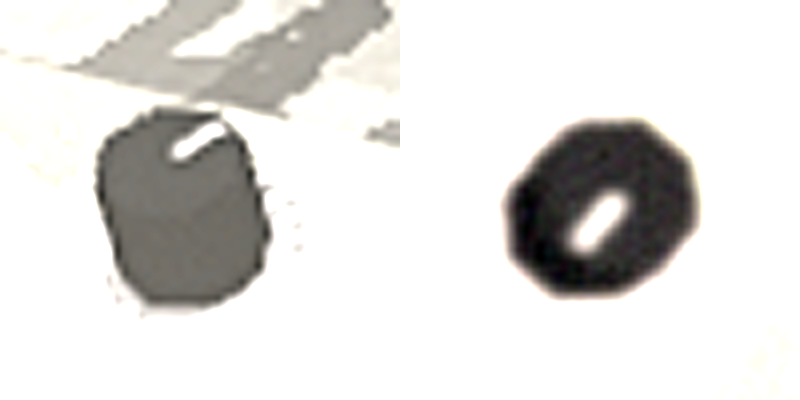

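View pics/scene11.png

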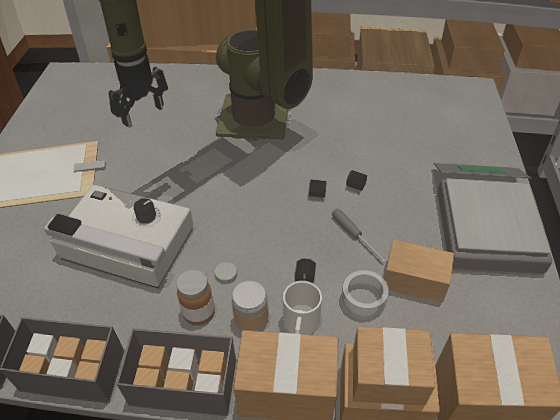

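```bash
python3 - <<'E'
from h import *
s=load("scene",11);t=load("top",11)
print(tri(t,(422,207.1),s,(143.75,203.5)))
d=cv2.absdiff(load("scene",0)["image"],s["image"]).max(2)
for n,(x,y) in dict(jar=(195,297),tin=(250,305),mug=(302,308),tape=(365,295),carton=(418,272),driver=(357,235),puck=(226,272),k2=(305,270),k3=(317,188),k4=(356,180)).items(): print(n,(d[y-18:y+18,x-18:x+18]>40).sum())
print(env.job_done())
E
```

```text
(array([ 0.50061251, -0.19279096,  0.11697301]), np.float64(0.001016740856187988))
jar 0
tin 0
mug 0
tape 0
carton 0
driver 0
puck 0
k2 0
k3 0
k4 0
the job is handed in; nothing more can be done
None
```

The knob is fully home on the sealer's shaft, released, and the job is handed in at about 13.7 s.

- **Standing it up:** I took the knob farthest to the robot's right and tipped it up by pushing its closed end with one finger. I then let go and backed off, and both cameras showed it standing upright on its bore end.
- **Fitting it:** I gripped it again from above at about 44 mm opening and turned it to the flat direction I had read from the pictures. It slid past the 21 mm stop on the first push, so no search for the flat was needed. I still turned it slightly on the way down. It came to a firm stop at 17.9 N, with its bottom end at deck height.

**Last checks:** after release, the two cameras place the knob's top at z = 0.117 m, which is where it should be when home. The axis is within about 2 mm of the measured shaft position. The gripper is clear and reads almost no force. Before-and-after pictures show no change at any of the other loose things, including the three look-alikes. No check failed. While still held, the knob was carrying a sideways force of 4 to 8 N, so my shaft estimate was off by about a millimetre.

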